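# Turn the reversible screwdriver blade round in its bench rest

## Robot

A 6-joint arm with a two-finger parallel gripper is mounted at the origin on the work surface. World frame = base frame: x ahead of the robot, y to its left, z up, the work surface at z = 0. Lengths are in m, angles in degrees, forces in N, time in s.
With the tool pointing down it reaches from about 0.3 to 0.75 m from the base axis. Payload 8.5 kg.
Tool frame: the origin (TCP) lies on the centre line of the jaws, within the pads' length; the fingertips stand 22 mm ahead of it and the grasp point (between the pads) lies 3 mm ahead of it (env.tip_reach is the distance from the TCP to the fingertips, in m); y points along the fingers, z is the direction in which the jaws open and shut, and the axes are right-handed (so a half turn about y gives the same grasp; the last joint's range is limited). The gripper opens to 85 mm and grips with 20 to 120 N. Pads are 22 mm wide; open, the fingers measure 114 mm over their backs; the gripper's body (76 mm by 85 mm) begins 54 mm behind the grasp point. The pads swing forward as they close: fully open they stand 13 mm farther back than shut.
Start: joints at [51.492, 21.807, 74.336, -0, 83.858, -12.336], TCP at [0.243, 0.494, 0.253] pointing down, gripper open.
Joint ranges: [-178.18, 178.18], [-50.72, 133.34], [12.68, 142.11], [-81.47, 261.47], [9.98, 163.14], [-165.26, 165.26]. Speed limits (degrees/s): [136.94, 136.94, 180, 180, 180, 180].

## Interface

Orientations are given as a 3x3 rotation matrix whose columns are the frame's x, y, z axes.
In Python, from rig import env, get_image gives the robot as it stands. The module is installed in compiled form; this text tells all that it offers.
- The arm moves only by the tool carry_out, never from a script. Its argument "targets" is a list that holds one entry, the list of rows, each a list of 7 numbers: the closure, from 0 (fully open) to 1 (shut), then the shift along the world's x, y, z in mm, then the turn, a rotation vector about the world's x, y, z in degrees. In form: [[[claw, dx, dy, dz, ax, ay, az], ...]]. A call has 1 to 20 rows; each row is the pose to reach, as a shift and turn from the pose commanded when the call began; what a row does not reach only later rows make up. A row lasts 1/12 s, in which the tool goes at most 41.7 mm and 7.16 degrees, less where a joint would pass 70% of its speed; a pose out of reach is approached as far as the arm can. A call with a gripper value outside its range is refused whole. The fingers move at their own pace and stop on an object; "squeeze" is the grip in N (left out, the last holds). Time passes only in rows, so rows that repeat a pose let the fingers close. It gives the time, the measured TCP pose, the force and the opening at its end, in the units of the state.
- env.observe(): the state, without advancing time (a new reading comes with each control period).
- get_image(name): name is "scene" or "side" or "wrist"; returns a dict with "img" (420x560x3 uint8, red, green, blue), "fx", "fy", "cx", "cy" (pixels), "rvec" (rotation vector, rad) and "tvec" (3), from world to camera coordinates, as OpenCV has them. Camera axes: x right, y down, z forward; pixel columns grow to the right and rows downward; lengths in m; the calibration is good to about 2 mm. A picture is of the moment at which its call begins. There is no depth.
- env.close_job(): hands the job in, once; it reports no verdict.
The state is a dict: "time_s": time; "q": joint angles; "qvel": joint speeds; "joint_efforts": joint torques, N m; "position": TCP position; "tool_rot": TCP orientation; "ft_force": force on the tool from outside, world axes, zero at the start; "wrist_torque": the same for the moment, N m; "grip_width": finger opening in m.
Only numpy, scipy, OpenCV 4.12 (cv2) and the standard library are available. Lean on these libraries where they do the work, as an engineer would, in place of code of your own. Each camera call takes 0.05 s, during which the arm holds its last target.

## Task

The reversible screwdriver blade (the one with the thick black grip in its middle) lies in its bench rest with the flat blade sticking out at the open front. Lift it out, turn it end for end and lay it back fully home in the two forks of the same rest, so that the cross point sticks out at the front. Leave the socket bar in the other rest as it is.

Things in the scene. Friction and masses are not known exactly. Their poses are not given: they have to be found in the camera images.
- blade: Double-ended driver blade, 200 mm long, about 0.15 kg. Origin: its middle, on the axis; x along it to the cross point. Middle: black hexagonal grip 70 mm long, 20 mm across flats (hold here). Either side a round 10 mm steel shank, ending at +x in a slim tapered cross point, at -x in a flat blade 20 mm wide. Lies level, grip between the forks, cross point towards the back plate; lifts straight up.
- cross_tip (a point): The very end of the blade's cross point, on its axis, 100 mm from the blade's middle.
- rest: Fixed bench rest of the blade. Origin on the table midway between its forks; z up, -x its open front, +x its back plate (at x 120 to 128, 62 high). Base 62 wide, 12 thick. Forks 14 thick at x = -55 and 55, 72 high, 47 wide; slot 16 wide, floor 45 above the table, flaring from 56 up to 36 wide. Home: shank axis along x, 50 above the table, grip between the forks with 13 play each way. All mm.
- socket_bar: Bystander, to be left alone: plain steel bar 200 mm long, 10 mm thick, with a fat hexagonal socket 22 mm across flats and 24 mm long at each end and no grip in the middle, lying in a second rest of the same make. Origin at its middle, on its axis; x along it.
There are look-alikes about, which are no part of the job. What is shaped like the blade but green is not meant.

How it is judged:
By the outcome, as a careful person would: the job done as asked, in the order asked, and still so for the second after the job is handed in, with the robot touching nothing.
It also fails if it takes over 40 s, if anything falls off the work surface, if the arm or the gripper's body presses on something with over 40 N, if the wrist force passes 120 N, or if a joint passes its speed limit or range.

## Working session

There is one attempt and no reset: what is moved stays moved. The work goes in short steps, Python scripts to look and compute and a tool call to move; the robot and the scene stay as the last step left them, time stands still between calls to the robot, and variables do not carry over. Pictures are saved under pics/ and viewed, and the job is handed in when it is done.

Besides the shell and the picture viewer there is one more tool, called as name([rows], argument=value, ...), one row to a line, values as JSON. carry_out: Moves the arm, as the interface text tells. Its arguments: {"type":"object","properties":{"targets":{"type":"array"},"squeeze":{"type":"number"}},"required":["targets"]}

```bash
mkdir -p pics
cat > h.py <<'E'
import numpy as np, cv2
from rig import env, get_image
def snap(n,f):
    d=get_image(n); cv2.imwrite('pics/'+f,d['img'][:,:,::-1]); 
    np.savez('pics/'+f+'.npz',**{k:np.array(v) for k,v in d.items()}); return d
def ray(d,u,v):
    R,_=cv2.Rodrigues(np.array(d['rvec'],float)); t=np.array(d['tvec'],float).ravel()
    c=-R.T@t; r=R.T@np.array([(u-d['cx'])/d['fx'],(v-d['cy'])/d['fy'],1]); return c,r
def onz(d,u,v,z):
    c,r=ray(d,u,v); return c+r*(z-c[2])/r[2]
def proj(d,P):
    K=np.array([[d['fx'],0,d['cx']],[0,d['fy'],d['cy']],[0,0,1.]],float)
    return cv2.projectPoints(np.array(P,float).reshape(-1,3),np.array(d['rvec'],float),np.array(d['tvec'],float),K,None)[0].reshape(-1,2)
E
python3 - <<'E'
from h import *
for n in ['scene','side','wrist']: d=snap(n,n+'0.png')
o=env.observe(); print(o['time_s'],o['position'],o['tool_rot'],o['grip_width'],env.tip_reach)
E
```

```text
0.15 [0.24247468 0.49344759 0.25287244] [[ 8.97463597e-01 -6.66746890e-04  4.41088026e-01]
 [-4.41088472e-01 -8.44897233e-04  8.97463228e-01]
 [-2.25706764e-04 -9.99999421e-01 -1.05235888e-03]] 0.08567673744716102 0.022
```

View pics/scene0.png

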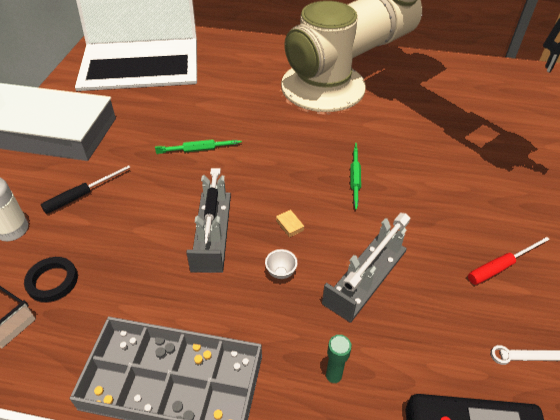

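View pics/side0.png

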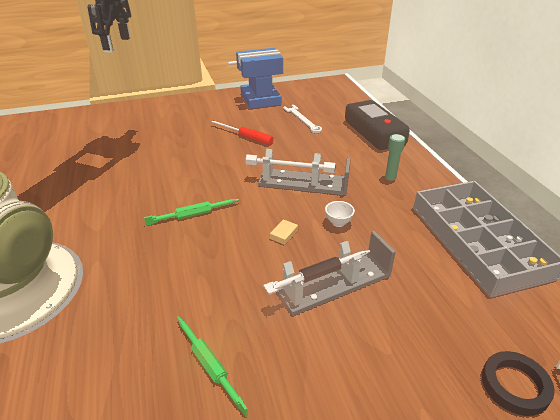

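View pics/wrist0.png

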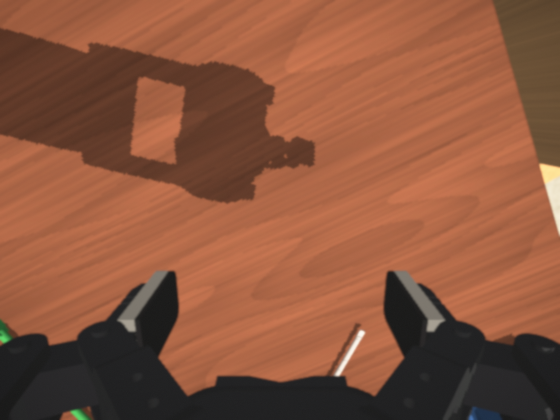

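Candidates in the scene picture:
- Blade with the black grip, in its rest: (211,203).
- Socket bar, in the other rest: (376,253).
- Green look-alikes: (198,146) and (356,177).
- Ordinary screwdrivers: black (66,197) and red (493,267).

By the description I choose the one at (211,203), which is at (322,268) in the side picture. Next I check it in a close crop.

Run:
```python
import cv2,numpy as np
a=cv2.imread('pics/scene0.png')[160:280,170:250]; b=cv2.imread('pics/side0.png')[225:320,255:400]
a=cv2.resize(a,None,fx=5,fy=5,interpolation=cv2.INTER_CUBIC)
b=cv2.resize(b,None,fx=5,fy=5,interpolation=cv2.INTER_CUBIC)
cv2.imwrite('pics/ca.png',a);cv2.imwrite('pics/cb.png',b)
```

```text
(no output)
```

View pics/ca.png

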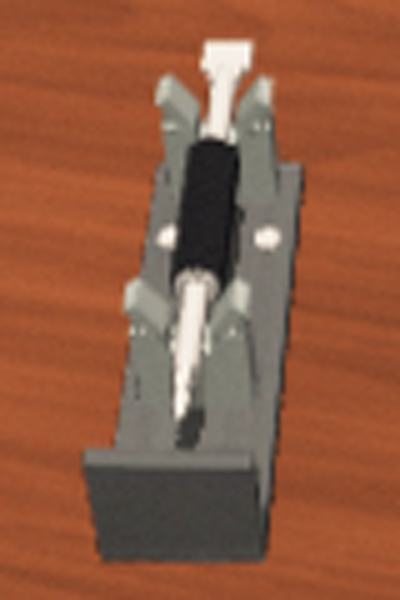

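View pics/cb.png

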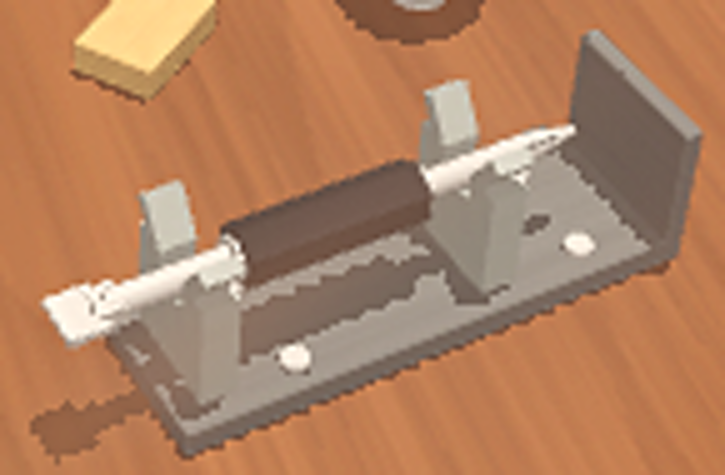

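The crops show the blade: black grip, flat end at the open front (scene ca (228,42), towards the robot) and slim point towards the back plate. Now I fit the rest and blade pose.

```bash
cat > fit.py <<'E'
from h import *
from scipy.optimize import least_squares
L=lambda n:{k:v for k,v in np.load('pics/%s0.png.npz'%n).items()}
S,D=L('scene'),L('side')
A=lambda u,v:(170+(u-2)/5,160+(v-2)/5); B=lambda u,v:(255+(u-2)/5,225+(v-2)/5)
obs=[(S,A(85,453),(128,-31,62)),(S,A(253,458),(128,31,62)),(S,A(102,560),(128,-31,0)),(S,A(264,560),(128,31,0)),
(D,B(700,135),(128,-31,62)),(D,B(598,30),(128,31,62)),(D,B(677,265),(128,-31,0)),
(D,B(576,128),'t'),(S,A(180,415),'t'),(D,B(62,323),'f'),(S,A(228,42),'f')]
def P(p,m,rest=True):
    c,s=np.cos(p[2]),np.sin(p[2]); m=np.array(m)/1e3
    return np.array([p[0]+c*m[0]-s*m[1],p[1]+s*m[0]+c*m[1],m[2]])
def pts(p):
    o=[]
    for d,uv,m in obs:
        if m=='t': m=(100+p[3],0,50)
        elif m=='f': m=(-100+p[3],0,50)
        o.append(proj(d,P(p,m))[0]-uv)
    return np.array(o)
if __name__=='__main__':
    r=least_squares(lambda p:pts(p).ravel(),[.5,-.2,0,0],x_scale=[.1,.1,.1,10],loss='soft_l1')
    p=r.x; print(p, np.degrees(p[2])); print(pts(p).round(1))
    for nm,d in (('scene',S),('side',D)):
        im=cv2.imread('pics/%s0.png'%nm); k=5
        im=cv2.resize(im,None,fx=k,fy=k,interpolation=cv2.INTER_CUBIC)
        def ln(a,b,c):
            q=proj(d,[P(p,a),P(p,b)]); q=((q+.5)*k).astype(int); cv2.line(im,tuple(map(int,q[0])),tuple(map(int,q[1])),c,1)
        for fx in (-55,55):
          for x in (fx-7,fx+7):
            for s in (-1,1):
                ln((x,18*s,72),(x,23.5*s,72),(0,255,255)); ln((x,18*s,72),(x,8*s,56),(0,255,255)); ln((x,8*s,56),(x,8*s,45),(0,255,255))
        ln((-100+p[3],0,50),(100+p[3],0,50),(0,0,255))
        ln((-35+p[3],-10,50),(-35+p[3],10,50),(255,0,0));ln((35+p[3],-10,50),(35+p[3],10,50),(255,0,0))
        for a,b in (((128,-31,62),(128,31,62)),((120,-31,62),(120,31,62)),((128,-31,0),(128,31,0)),((128,-31,12),(-70,-31,12))): ln(a,b,(0,255,0))
        c=proj(d,[P(p,(20,0,50))])[0]*k
        x0,y0=max(int(c[0])-390,0),max(int(c[1])-290,0)
        cv2.imwrite('pics/fit_%s.png'%nm,im[y0:y0+580,x0:x0+780])
E
python3 fit.py
```

```text
[ 0.51944701 -0.15945354  0.17878308 -0.11144576] 10.243516006913348
[[-1.1  0.5]
 [-0.1 -0.1]
 [-0.4 -0.8]
 [ 0.2 -0.4]
 [ 0.5 -0.6]
 [-0.8 -0.6]
 [-0.1 -1.1]
 [ 0.2  0. ]
 [-0.5  0.1]
 [-0.3 -0.1]
 [-0.   0. ]]
```

```bash
sleep 1
```

```text
(no output)
```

View pics/fit_scene.png

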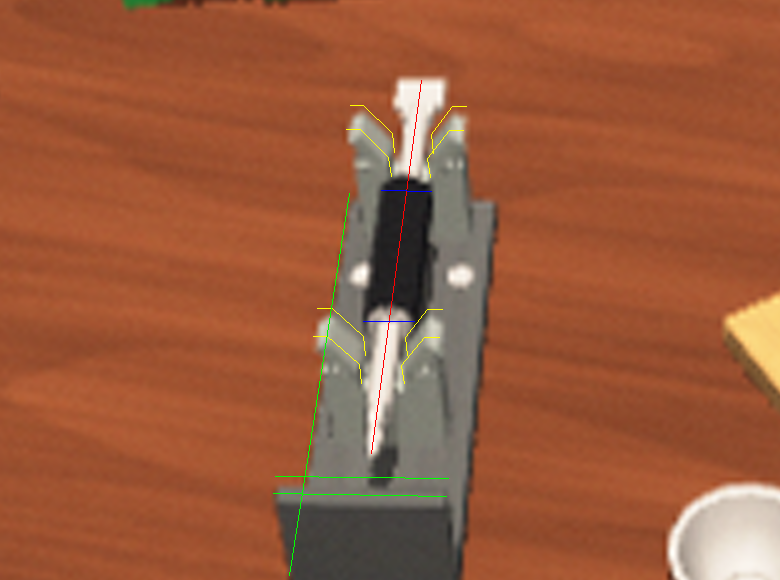

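View pics/fit_side.png

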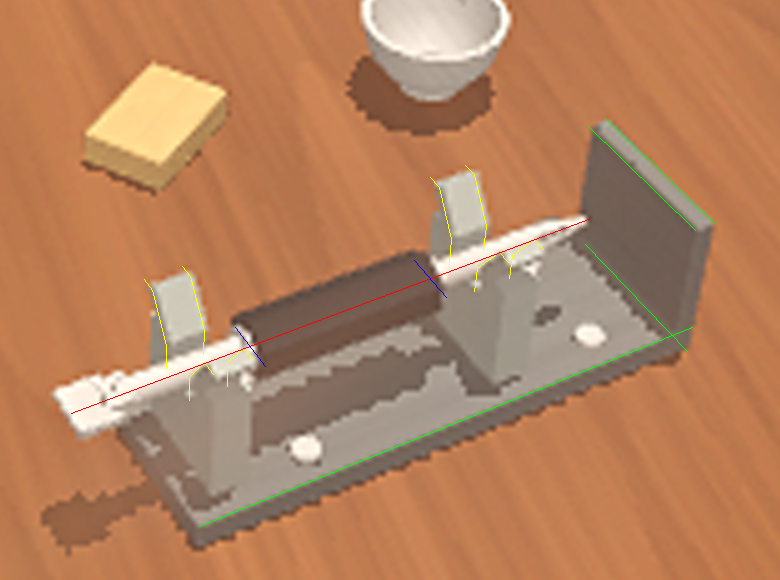

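The rest sits near (0.519, -0.159), yaw about 10.2°, and the blade is centred in it. The overlay is about 2 px off, so I go above it and refine with the wrist camera.

carry_out([
  [[0,277,-653,0,0,0,36.4],[0,277,-653,0,0,0,36.4],[0,277,-653,0,0,0,36.4],[0,277,-653,0,0,0,36.4],[0,277,-653,0,0,0,36.4],[0,277,-653,0,0,0,36.4],[0,277,-653,0,0,0,36.4],[0,277,-653,0,0,0,36.4],[0,277,-653,0,0,0,36.4],[0,277,-653,0,0,0,36.4],[0,277,-653,0,0,0,36.4],[0,277,-653,0,0,0,36.4],[0,277,-653,0,0,0,36.4],[0,277,-653,0,0,0,36.4],[0,277,-653,0,0,0,36.4],[0,277,-653,0,0,0,36.4],[0,277,-653,0,0,0,36.4],[0,277,-653,0,0,0,36.4],[0,277,-653,0,0,0,36.4],[0,277,-653,0,0,0,36.4]],
])

```text
time_s: 1.82
position: [0.5195, -0.1603, 0.2525]
tool_rot: [[0.984, -0.001, -0.176], [0.176, 0.001, 0.984], [-0.001, -1.0, 0.001]]
ft_force: [-0.7, 1.6, 0.2]
grip_width: 0.0856
```

Run:
```python
from h import *
d=snap('wrist','w1.png')
o=env.observe(); print(o['time_s'],o['position'],o['tool_rot'].round(4) if hasattr(o['tool_rot'],'round') else o['tool_rot'],o['q'])
```

```text
1.8667 [ 0.51929436 -0.15918431  0.2528761 ] [[ 9.842e-01 -1.000e-03 -1.771e-01]
 [ 1.771e-01  9.000e-04  9.842e-01]
 [-8.000e-04 -1.000e+00  1.000e-03]] [-2.95430987e+01  2.11637521e+01  7.54295481e+01  1.58477926e-02
  8.34788145e+01 -1.29746558e+02]
```

View pics/w1.png

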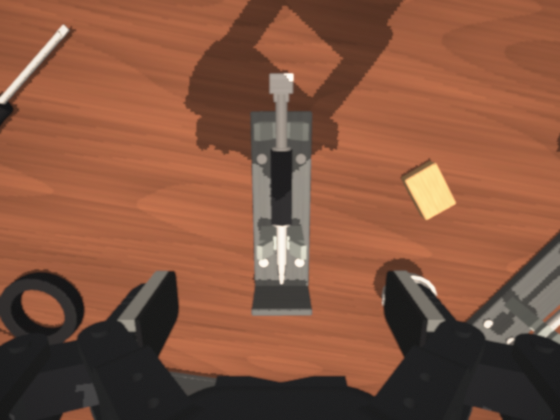

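Run:
```python
import cv2
a=cv2.imread('pics/w1.png')[60:330,220:350]
a=cv2.resize(a,None,fx=4,fy=4,interpolation=cv2.INTER_CUBIC)
import numpy as np
cv2.imwrite('pics/w1c.png',np.hstack([a[:560],a[520:1080]]))
```

```text
(no output)
```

View pics/w1c.png

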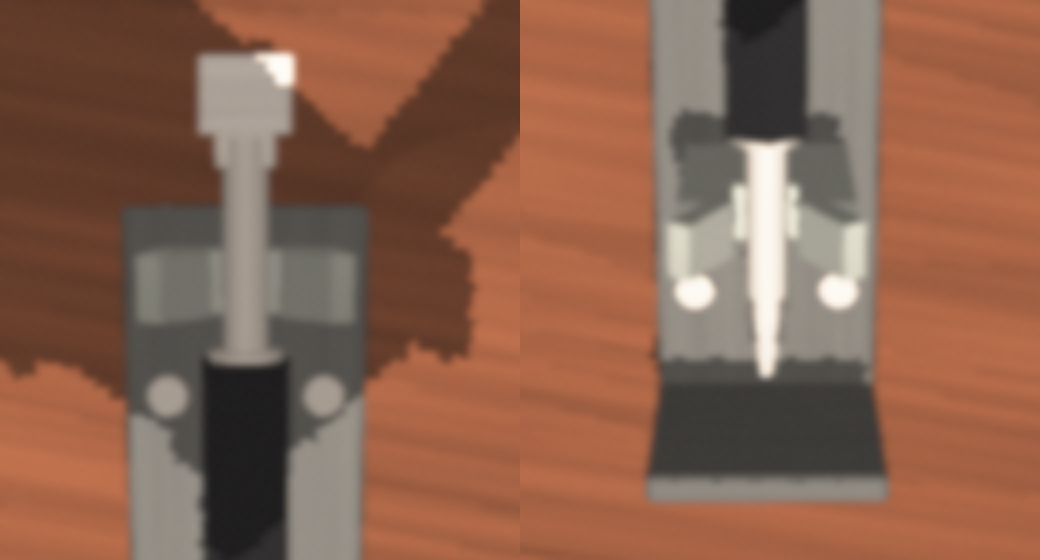

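Run:
```python
from h import *
d={k:v for k,v in np.load('pics/w1.png.npz').items()}
C=lambda x,y,z:onz(d,220+(x-1.5)/4,60+(y-1.5)/4,z)
f=C(246,53,.05);t=C(246,898,.05);g1=C(246,357,.055);g2=C(246,658,.055)
po=(C(128,1020,.062)+C(368,1020,.062))/2; pw=C(128,1020,.062)-C(368,1020,.062)
fo=[C(136,250,.072),C(356,250,.072),C(136+10,742,.072),C(344,742,.072)]
print(ray(d,280,210)[0],'f',f,'t',t,'len',np.linalg.norm(t-f),'mid',(t+f)/2,'ang',np.degrees(np.arctan2(*(t-f)[1::-1])))
print('grip mid',(g1+g2)/2,np.linalg.norm(g1-g2)); 
a=np.arctan2(*(t-f)[1::-1]);e=np.array([np.cos(a),np.sin(a),0])
print('plate',po,np.linalg.norm(pw),'rest origin',po-e*.128)
for q in fo: print('fork',(q-(t+f)/2)@e, (q-(t+f)/2)@np.array([-e[1],e[0],0]))
```

```text
[ 0.44990021 -0.17208845  0.37268976] f [ 0.41927336 -0.17694226  0.05      ] t [ 0.61777943 -0.14125349  0.05      ] len 0.20168873273799298 mid [ 0.5185264  -0.15909787  0.05      ] ang 10.192142437845282
grip mid [ 0.51754546 -0.15928434  0.055     ] 0.07119912724599113
plate [ 0.6451391 -0.1358413  0.062    ] 0.06076759766676017 rest origin [ 0.51915895 -0.15849087  0.062     ]
fork -0.06044048585637361 -0.022963759564193827
fork -0.06042581270164044 0.02287969425437603
fork 0.049358524828766466 -0.023082961912818088
fork 0.049389818028581646 0.022538044116306975
```

Wrist, scene and side measurements agree within 1 to 2 mm: blade middle at (0.5185, -0.159), yaw 10.2°. The gripper is already over it. I descend and grip.

carry_out([
  [[0,-1,0,-40,0,0,0],[0,-1,0,-80,0,0,0],[0,-1,0,-120,0,0,0],[0,-1,0,-150,0,0,0],[0,-1,0,-170,0,0,0],[0,-1,0,-185,0,0,0],[0,-1,0,-195,0,0,0],[0,-1,0,-200,0,0,0],[0,-1,0,-200,0,0,0],[0,-1,0,-200,0,0,0],[0.5,-1,0,-200,0,0,0],[0.5,-1,0,-200,0,0,0],[0.5,-1,0,-200,0,0,0],[0.6,-1,0,-200,0,0,0],[1,-1,0,-200,0,0,0],[1,-1,0,-200,0,0,0],[1,-1,0,-200,0,0,0],[1,-1,0,-200,0,0,0],[1,-1,0,-200,0,0,0],[1,-1,0,-200,0,0,0]],
], squeeze=50)

```text
time_s: 3.53
position: [0.5186, -0.1594, 0.0536]
tool_rot: [[0.984, 0.0, -0.177], [0.177, -0.0, 0.984], [0.0, -1.0, -0.0]]
ft_force: [-1.0, -0.1, 5.9]
grip_width: 0.0194
```

Run:
```python
from h import *
d=snap('side','s2.png')
o=env.observe(); print(o['time_s'],o['position'],o['grip_width'],o['ft_force'])
cv2.imwrite('pics/s2c.png',cv2.resize(d['img'][170:320,230:410,::-1],None,fx=4,fy=4,interpolation=cv2.INTER_CUBIC))
```

```text
3.5833 [ 0.51865122 -0.15941728  0.05358195] 0.01895473223574955 [-1.86499808  1.03911302  5.00282165]
```

View pics/s2c.png

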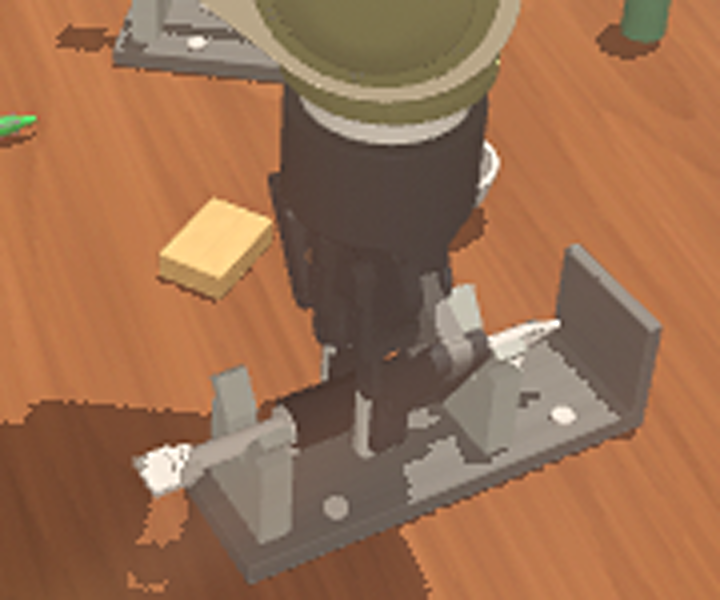

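Gripped at 19 mm opening, on the middle of the grip. I lift straight up, then start the turn (-z direction, within the last joint's range).

carry_out([
  [[1,0,0,5,0,0,0],[1,0,0,15,0,0,0],[1,0,0,35,0,0,0],[1,0,0,60,0,0,0],[1,0,0,85,0,0,0],[1,0,0,110,0,0,0],[1,0,0,135,0,0,0],[1,0,0,150,0,0,0],[1,0,0,150,0,0,-3],[1,0,0,150,0,0,-9],[1,0,0,150,0,0,-15],[1,0,0,150,0,0,-21],[1,0,0,150,0,0,-27],[1,0,0,150,0,0,-33],[1,0,0,150,0,0,-39],[1,0,0,150,0,0,-45],[1,0,0,150,0,0,-51],[1,0,0,150,0,0,-57],[1,0,0,150,0,0,-60],[1,0,0,150,0,0,-60]],
])

```text
time_s: 5.25
position: [0.5184, -0.1593, 0.2038]
tool_rot: [[0.645, 0.0, 0.765], [-0.765, -0.0, 0.645], [0.0, -1.0, -0.0]]
ft_force: [1.0, -0.4, -1.4]
grip_width: 0.0188
```

carry_out([
  [[1,0,0,0,0,0,-3],[1,0,0,0,0,0,-9],[1,0,0,0,0,0,-15],[1,0,0,0,0,0,-21],[1,0,0,0,0,0,-27],[1,0,0,0,0,0,-33],[1,0,0,0,0,0,-39],[1,0,0,0,0,0,-45],[1,0,0,0,0,0,-51],[1,0,0,0,0,0,-57],[1,0,0,0,0,0,-63],[1,0,0,0,0,0,-69],[1,0,0,0,0,0,-75],[1,0,0,0,0,0,-81],[1,0,0,0,0,0,-87],[1,0,0,0,0,0,-93],[1,0,0,0,0,0,-99],[1,0,0,0,0,0,-105],[1,0,0,0,0,0,-110],[1,0,0,0,0,0,-110]],
])

```text
time_s: 6.92
position: [0.5185, -0.1594, 0.2036]
tool_rot: [[-0.939, -0.0, 0.345], [-0.345, -0.0, -0.939], [0.0, -1.0, 0.0]]
ft_force: [-0.5, 0.2, -1.7]
grip_width: 0.0193
```

carry_out([
  [[1,0,0,0,0,0,-4],[1,0,0,0,0,0,-8],[1,0,0,0,0,0,-10],[1,0,0,0,0,0,-10],[1,0,0,0,0,0,-10]],
])

```text
time_s: 7.33
position: [0.5185, -0.1594, 0.2035]
tool_rot: [[-0.983, -0.0, 0.181], [-0.181, -0.0, -0.983], [0.0, -1.0, 0.0]]
ft_force: [-0.2, -0.6, -1.1]
grip_width: 0.0191
```

Run:
```python
from h import *
for n in ['wrist','side','scene']: snap(n,n+'3.png')
o=env.observe(); print(o['time_s'],o['position'],o['tool_rot'].round(4),o['grip_width'],o['ft_force'],o['q'])
a=cv2.imread('pics/side3.png')[100:320,220:420];b=cv2.imread('pics/wrist3.png')[60:350,200:360]
cv2.imwrite('pics/c3.png',np.hstack([cv2.resize(a,(400,440)),cv2.resize(b,(243,440))]))
```

```text
7.4833 [ 0.51855618 -0.15940959  0.20337674] [[-0.9837 -0.      0.1796]
 [-0.1796 -0.     -0.9837]
 [ 0.     -1.      0.    ]] 0.019113500877885693 [-0.39894246  0.26913624 -1.76889787] [-2.95963113e+01  2.34440089e+01  8.04069219e+01 -8.31051852e-04
  7.61489763e+01  5.00565193e+01]
```

View pics/c3.png

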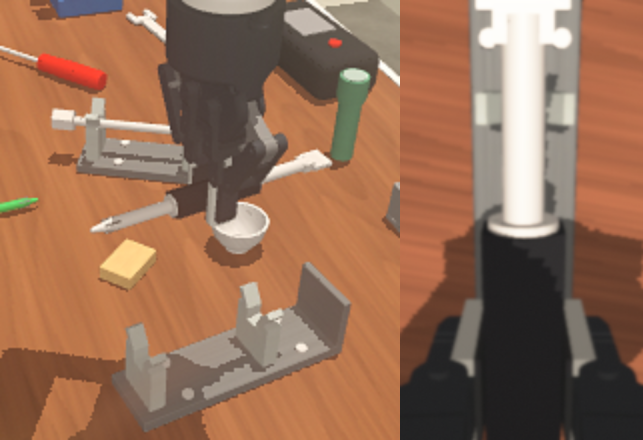

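View pics/wrist3.png

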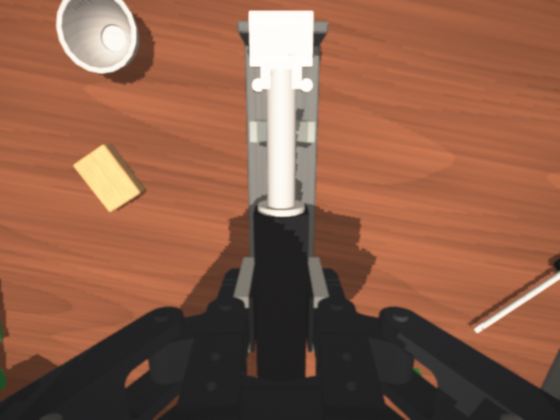

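The blade is turned, with the cross point towards the front (side px about (267,215)). I check in the side and scene pictures that it is held level and centred.

Run:
```python
from h import *
a=np.radians(10.3);e=np.array([np.cos(a),np.sin(a),0])
c=np.array([.5186,-.1594,.2]); im=[]
for n in ['side','scene','wrist']:
    d={k:v for k,v in np.load(f'pics/{n}3.png.npz').items()}
    q=proj(d,[c-.1*e,c+.1*e]); print(n,q.round(1))
    I=cv2.imread(f'pics/{n}3.png'); k=6
    for p in q:
        x,y=int(min(max(p[0]-20,0),520)),int(min(max(p[1]-20,0),380)); z=cv2.resize(I[y:y+40,x:x+40],None,fx=k,fy=k,interpolation=cv2.INTER_CUBIC)
        cv2.drawMarker(z,(int((p[0]-x+.5)*k),int((p[1]-y+.5)*k)),(0,0,255),0,15); im.append(z)
cv2.imwrite('pics/t3.png',np.vstack([np.hstack(im[::2]),np.hstack(im[1::2])]))
```

```text
side [[263.9 215.4]
 [381.  178.8]]
scene [[208.8 110.1]
 [196.5 185.2]]
wrist [[281.5 485.5]
 [284.2  18.6]]
```

View pics/t3.png

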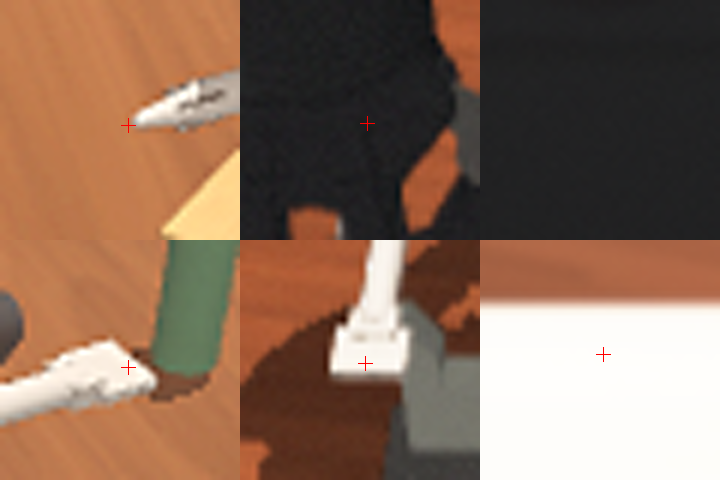

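Level, and about 2 mm towards the back plate, well inside the 13 mm play. I lower it into the forks.

carry_out([
  [[1,-1,0,-25,0,0,0],[1,-1,0,-50,0,0,0],[1,-1,0,-75,0,0,0],[1,-1,0,-95,0,0,0],[1,-1,0,-110,0,0,0],[1,-1,0,-120,0,0,0],[1,-1,0,-127,0,0,0],[1,-1,0,-132,0,0,0],[1,-1,0,-137,0,0,0],[1,-1,0,-141,0,0,0],[1,-1,0,-144,0,0,0],[1,-1,0,-147,0,0,0],[1,-1,0,-149,0,0,0],[1,-1,0,-149,0,0,0],[1,-1,0,-149,0,0,0]],
])

```text
time_s: 8.73
position: [0.5176, -0.1594, 0.0544]
tool_rot: [[-0.984, 0.0, 0.178], [-0.178, -0.0, -0.984], [-0.0, -1.0, 0.0]]
ft_force: [-0.8, 0.4, -1.4]
grip_width: 0.0194
```

Run:
```python
from h import *
d=snap('side','s4.png')
o=env.observe(); print(o['time_s'],o['position'],o['grip_width'],o['ft_force'],o['wrist_torque'])
cv2.imwrite('pics/s4c.png',cv2.resize(d['img'][170:320,230:410,::-1],None,fx=4,fy=4,interpolation=cv2.INTER_CUBIC))
```

```text
8.7833 [ 0.51767587 -0.15943487  0.05448878] 0.019233646720982822 [ 0.12185821  0.41230463 -0.79739718] [ 0.01137353  0.0335146  -0.01647144]
```

View pics/s4c.png

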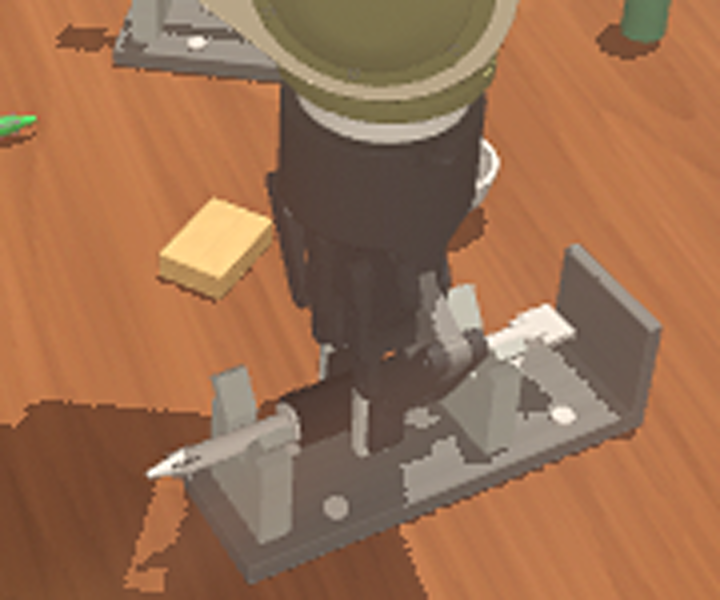

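No contact yet and about 1 mm to go. I lower it, open, and retreat straight up.

carry_out([
  [[1,0,0,-0.5,0,0,0],[1,0,0,-1,0,0,0],[1,0,0,-1,0,0,0],[1,0,0,-1,0,0,0]],
])

```text
time_s: 9.12
position: [0.5177, -0.1595, 0.0536]
tool_rot: [[-0.984, 0.0, 0.178], [-0.178, -0.0, -0.984], [-0.0, -1.0, 0.0]]
ft_force: [-1.3, 0.6, 2.7]
grip_width: 0.0189
```

carry_out([
  [[0.7,0,0,0,0,0,0],[0.6,0,0,0,0,0,0],[0.5,0,0,0,0,0,0],[0.3,0,0,0,0,0,0],[0.1,0,0,0,0,0,0],[0,0,0,0,0,0,0],[0,0,0,0,0,0,0],[0,0,0,0,0,0,0],[0,0,0,0,0,0,0],[0,0,0,10,0,0,0],[0,0,0,30,0,0,0],[0,0,0,60,0,0,0],[0,0,0,90,0,0,0],[0,0,0,120,0,0,0],[0,0,0,150,0,0,0],[0,0,0,180,0,0,0],[0,0,0,200,0,0,0],[0,0,0,200,0,0,0],[0,0,0,200,0,0,0]],
])

```text
time_s: 10.7
position: [0.5176, -0.1594, 0.2547]
tool_rot: [[-0.984, 0.002, 0.178], [-0.178, -0.001, -0.984], [-0.002, -1.0, 0.002]]
ft_force: [0.0, 0.0, 0.1]
grip_width: 0.0853
```

Run:
```python
from h import *
for n in ['wrist','side','scene']: snap(n,n+'5.png')
o=env.observe(); print(o['time_s'],o['position'],o['grip_width'],o['ft_force'])
a=cv2.imread('pics/side5.png')[170:320,240:400];b=cv2.imread('pics/wrist5.png')[60:330,200:360]
cv2.imwrite('pics/c5.png',np.hstack([cv2.resize(a,(480,450),interpolation=2),cv2.resize(b,(267,450),interpolation=2)]))
```

```text
10.85 [ 0.51713681 -0.15916739  0.25232179] 0.08515508251357394 [-0.36957616  0.1893728   0.1945133 ]
```

View pics/c5.png

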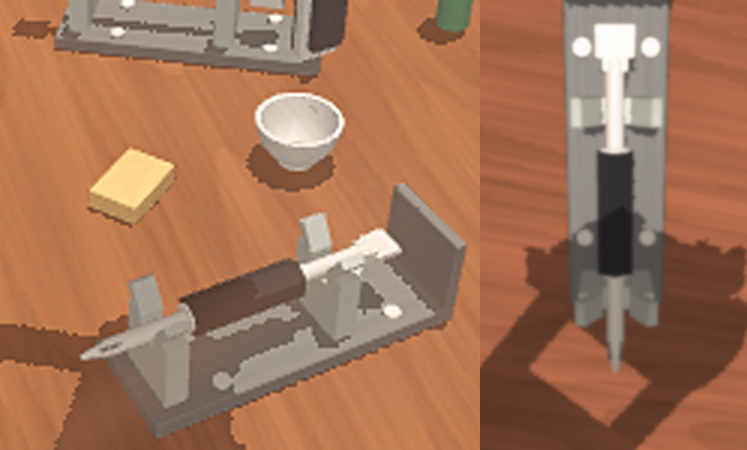

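View pics/wrist5.png

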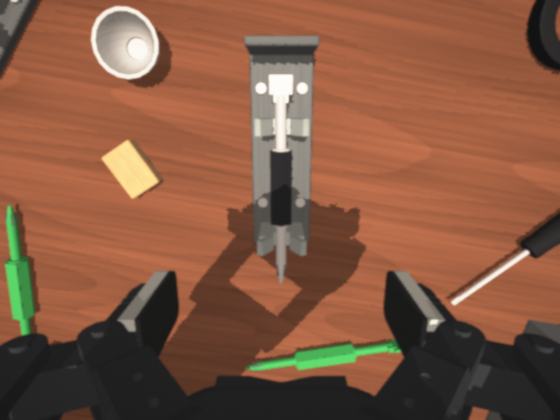

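View pics/scene5.png

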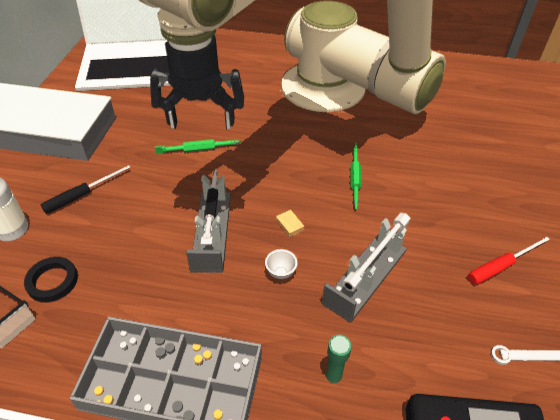

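The side, wrist and scene pictures show the blade in both forks with the cross point at the front (wrist (281,283)). The socket bar is unmoved. One numeric check of height and tilt before handing in.

Run:
```python
from h import *
a=np.radians(10.2);e=np.array([np.cos(a),np.sin(a),0]); c=np.array([.5190,-.1592,.05]); im=[]
for n in ['side','wrist']:
    d={k:v for k,v in np.load(f'pics/{n}5.png.npz').items()}
    q=proj(d,[c-.1*e,c+.1*e]); I=cv2.imread(f'pics/{n}5.png'); k=8
    print(n,q.round(1))
    for p in q:
        x,y=int(p[0]-20),int(p[1]-20); z=cv2.resize(I[y:y+40,x:x+40],None,fx=k,fy=k,interpolation=cv2.INTER_CUBIC)
        cv2.drawMarker(z,(int((p[0]-x+.5)*k),int((p[1]-y+.5)*k)),(0,0,255),0,15); im.append(z[:, :])
cv2.imwrite('pics/t5.png',cv2.resize(np.vstack([np.hstack(im[:2]),np.hstack(im[2:])]),(590,590)))
```

```text
side [[266.4 288.9]
 [369.8 250.2]]
wrist [[281.  283.5]
 [281.4  75.6]]
```

View pics/t5.png

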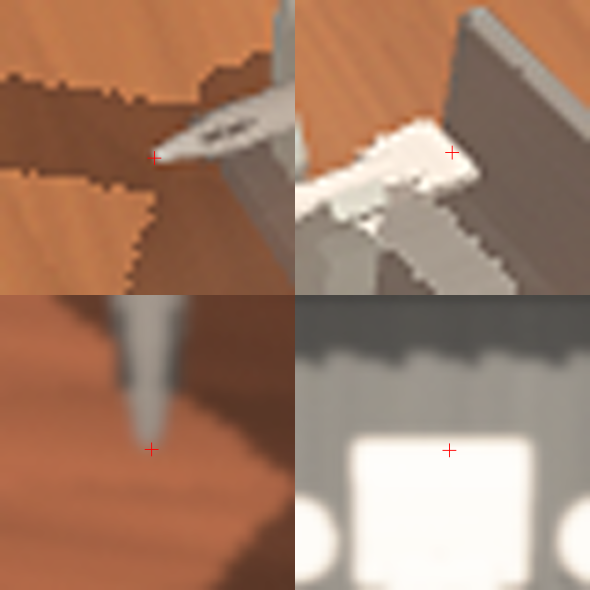

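The blade ends lie within 1 to 2 px of the home positions at 50 mm height in both views, so it is level and fully down. I hand the job in.

```bash
python3 -c "
from rig import env
print(env.close_job())"
```

```text
the job is handed in; nothing more can be done
None
```

I gripped the blade by its black grip and lifted it straight out. I then turned it 180° and laid it back in the same rest, with the cross point now sticking out at the open front. The job was handed in at about 11 s, with the gripper open and about 200 mm clear.

- **Seating:** in the last side and wrist pictures both blade ends lie within about 1–2 px of the home position at 50 mm height. It is level, with the grip between the forks, about 1 mm from where it lay before.
- **Forces:** the readings I took during the job were at most about 6 N. I did not log forces between them.
- **Other items:** the socket bar and everything else look unmoved in the scene picture; I checked that by eye only.
- **Disagreement:** the first fit from the scene and side pictures was about 2 px off on the forks. I used the wrist view for the grasp instead, and no check failed.

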